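Clamp a tube piece in the welding jig with the travelling feed knob

TASK

Lay the loose rectangular aluminium tube piece flat on the bed of the blue clamping jig, lengthwise and centred between the brass spring jaw and the steel end stop, and let go of it. Then turn the red knob clockwise, moving along with it as the carriage under it travels, until the jaw holds the tube against the end stop with about 6 N (never more than 12 N), and let go. Move the carriage only by turning its knob: never shove or drag it along so that its sprung rails are forced more than 3 mm out of place. Leave the other things on the bench where they are.

Things in the scene. Friction and masses are not known exactly. Their poses are not given: they have to be found in the camera images.
- jig: The fixed clamping jig: a blue bed plate, 150 (x) x 360 (y) x 12 mm thick, flat on the bench. Origin at the centre of its underside, z up. Jig y is the clamping line: the carriage runs on two short rails on the +y half, the end stop stands towards -y. The bed between jaw and stop is flat, open at both sides, with two thin white lines at x = +-28 mm.
- bed_spot (a point): Point on the bed's top face, on the centre line (jig y = -13 mm), a good place for the tube's middle: with the carriage fully back an 80 mm long tube here has 18 mm free before the jaw and 16 to 34 mm before the stop. Axes as the jig's.
- stop_range (a point): Middle of the range in which the face of the steel end stop may be: jig y = -78 mm, 27 mm above the bench. The stop is a block 70 mm wide, standing 30 mm above the bed, clamped fast; its face looks to jig +y and was set by hand 0 to 9 mm either side of this point. Its real setting is not measured: feel or see it.
- carriage: Grey carriage, 80 x 80 mm, top 54 mm above the bench, with the red knob on top and the brass jaw on its -y side; axes as the jig's. Origin under the knob's axis, 12 mm above the bench; it starts fully back, at jig y = +105 mm. Turning the knob clockwise moves it to jig -y by 14 mm per rad. Friction keeps it where it is left; to slide it without turning takes 20 N.
- jaw_free (a point): Where the middle of the jaw's face is while nothing presses on it: 60 mm to jig -y of the carriage's origin, 27 mm above the bench; it rides with the carriage. The jaw face is 50 mm wide, 24 mm high and gives way on a spring, 2.5 N per mm, 9 mm at most. About 0.28 N m turns the knob while the jaw is free, and 0.014 N m more for each newton on the jaw.
- knob_grip (a point): Point on the knob's vertical axis, in the middle of the gripping height, 82 mm above the bench. The red knob is a square block 32 x 32 mm and 32 mm high (64 to 96 mm above the bench) with flats, on a black round flange (r 24 mm, 7 mm thick) on a steel disc on the carriage. The point's x and y axes are normal to the flats and turn with the knob, so it can be gripped anew at each quarter turn.
- rails (a joint): How far (m) the pair of rails that carries the carriage has shifted on the bed along jig y (+ towards jig +y). A spring of 6 N per mm centres it, 6 mm either way at most, so it gauges the sum of the hand's push on knob and carriage and the jaw's reaction: jaw force pushes it to +. More than 3 mm (18 N) is too much. Carriage and knob ride along with it.
- knob (a joint): Knob angle in rad, 0 at the start, grows clockwise seen from above, at most 5.1. At 0 the flats are parallel to the jig's axes. Carriage travel = 0.014 m x angle.
- tube_center (a point): Centre of the loose tube piece: bright aluminium rectangular tube, 50 (x) x 80 (y, its length, open ends) x 20 mm high (z), wall 3 mm, about 0.1 kg, lying flat on the bench at the start. Centre 10 mm above its underside.
- tube: The same tube piece, origin at the centre of its underside.
- pipe: Bystander: short steel pipe ring, 42 mm diameter, 45 mm high, upright. Origin at the centre of its underside.
- flats: Bystander: stack of dark steel flats, 50 x 110 x 18 mm. Origin at the centre of its underside.
- hammer: Bystander: hammer lying flat, origin under its middle.
- brush: Bystander: brush lying flat, origin under its middle.
- bottle: Bystander: clear plastic bottle, 68 mm diameter, 210 mm high. Origin at the centre of its underside.
- bars: Bystander: bundle of five bright steel flat bars, 76 x 260 x 5 mm. Origin at the centre of its underside.
- tin: Bystander: green tin, 80 mm diameter, 70 mm high. Origin at the centre of its underside.
Things that resemble listed ones, but are neither listed nor needed, are in the scene too. What is meant by the tube is not orange, and is the smaller of those in its own colour.

How it is judged:
By the outcome, as a careful person would: the job done as asked, in the order asked, and still so for the second after the job is handed in, with the robot touching nothing.
It also fails if it takes over 72 s, if anything falls off the work surface, if the arm or the gripper's body presses on something with over 40 N, if the wrist force passes 120 N, or if a joint passes its speed limit or range.

ROBOT

A 6-joint arm with a two-finger parallel gripper is mounted at the origin on the work surface. World frame = base frame: x ahead of the robot, y to its left, z up, the work surface at z = 0. Lengths are in m, angles in rad, forces in N, time in s.
With the tool pointing down it reaches from about 0.35 to 0.975 m from the base axis. Payload 4.9 kg.
Tool frame: the origin (TCP) lies at the very end of the fingers, on their centre line; the grasp point (between the pads) lies 19 mm behind it (ctrl.grasp_offset is the distance from the TCP to the grasp point, in m); y points along the fingers, z is the direction in which the jaws open and shut, and the axes are right-handed (so a half turn about y gives the same grasp; the last joint's range is limited). The gripper opens to 85 mm and grips with 20 to 120 N. Pads are 22 mm wide; open, the fingers measure 114 mm over their backs; the gripper's body (76 mm by 85 mm) begins 54 mm behind the grasp point. The pads swing forward as they close: fully open they stand 13 mm farther back than shut.
Start: joints at [-1.383, 0.053, 1.613, -0, 1.476, -0.119], TCP at [0.189, -0.596, 0.231] pointing down, gripper open.
Joint ranges: [-3.01, 3.01], [-1.01, 2.22], [0.06, 2.58], [-1.02, 4.17], [0.09, 2.62], [-3.14, 3.14]. Speed limits (rad/s): [2.57, 2.57, 3.14, 3.14, 3.14, 3.14].

INTERFACE

Orientations are given as a rotation vector (axis times angle).
In Python, from station import ctrl, eyes, finish_job, find_in, regions_of, pinpoint gives the robot as it stands.
- The arm moves only by the tool play_rows, never from a script. Its argument "moves" is a list of rows, each an object of numbers: "x", "y", "z": the shift along the world's x, y, z in cm; "turn": the turn about the world's z in degrees; "jaw": the finger opening in cm, from 0 to 8.54. A call has 1 to 8 rows; each row shifts and turns the commanded pose from where the row before left it; what a row does not reach is not made up. A row lasts 1/12 s, in which the tool goes at most 41.7 mm and 7.16 degrees, less where a joint would pass 70% of its speed; a pose out of reach is approached as far as the arm can. A call is refused whole if a number of a shift passes 4.17 or a number of a turn 7.16, either way. A call with a gripper value outside its range is refused whole. The fingers move at their own pace and stop on an object; "squeeze" is the grip in N (left out, the last holds). Time passes only in rows, so rows that do not move let the fingers close. It gives the time, the measured TCP pose, the force and the opening at its end, in the units of the state.
- ctrl.get_obs(): the state, without advancing time (a new reading comes with each control period).
- eyes.get_image(name): name is "scene" or "top" or "wrist"; returns a dict with "img" (384x512x3 uint8, red, green, blue), "camera_matrix" (3x3 intrinsics, pixels), "cam_to_world" (4x4, takes a point from camera to world coordinates). Camera axes: x right, y up, looking along -z (the intrinsics and any distortion apply to the point x, -y, -z); pixel columns grow to the right and rows downward; lengths in m; the calibration is good to about 2 mm. A picture is of the moment at which its call begins. There is no depth.
- finish_job(): hands the job in, once; it reports no verdict.
Trained networks look in the newest picture that a camera, given by its name, has taken for a name from the list of things; names that differ only in an ending like _2 or _b are one class to them, and where a whole thing is asked for, a point or a joint stands for the part that bears it (a point fixed in the world has none). Each returns a list of dicts, best first, with "score" (0 to 1); they miss things now and then, are a little off and sometimes report something else, mostly with a low value. They report only what shows in the picture. A call takes as long as a camera call. They do not tell look-alikes from the thing itself.
- find_in(camera, query): "point" ([column, row] in pixels, amid what is visible of it).
- regions_of(camera, query): "pixels" (384x512 bool, what is visible of it) and "point" ([column, row] in pixels, amid what is visible of it).
- pinpoint(camera, query): "point" ([column, row] in pixels: a listed point, or the origin of a listed thing).
The state is a dict: "t": time; "q": joint angles; "dq": joint speeds; "effort": joint torques, N m; "tool_pos": TCP position; "tool_rot": TCP orientation; "contact_force": force on the tool from outside, world axes, zero at the start; "wrist_torque": the same for the moment, N m; "opening": finger opening in m.
Only numpy, scipy, OpenCV 4.12 (cv2) and the standard library are available. Lean on these libraries where they do the work, as an engineer would, in place of code of your own. Each camera call takes 0.05 s, during which the arm holds its last target.

## Working session

There is one attempt and no reset: what is moved stays moved. The work goes in short steps, Python scripts to look and compute and a tool call to move; the robot and the scene stay as the last step left them, time stands still between calls to the robot, and variables do not carry over. Pictures are saved under pics/ and viewed, and the job is handed in when it is done.

Besides the shell and the picture viewer there is one more tool, called after "Emit:" as a command line: name --argument value ..., lists and objects as JSON in quotes. play_rows: Moves the arm, as the interface text tells. Its arguments: {"type":"object","properties":{"moves":{"type":"array"},"squeeze":{"type":"number"}},"required":["moves"]}

```bash
ls; mkdir -p pics
python3 - <<'E'
from station import ctrl, eyes
import cv2
o=ctrl.get_obs()
print({k:(v if not hasattr(v,'round') else v) for k,v in o.items()}, ctrl.grasp_offset)
for n in ("scene","top","wrist"):
    d=eyes.get_image(n); cv2.imwrite(f"pics/{n}0.png",d["img"][:,:,::-1]); print(n,d["camera_matrix"].tolist(),d["cam_to_world"].round(4).tolist(), [k for k in d])
E
```

```text
pics
{'t': 0.0, 'q': array([-1.38301405e+00,  5.33755593e-02,  1.61429415e+00, -1.01943614e-05,
        1.47599065e+00, -1.18996957e-01]), 'dq': array([ 0.00079266, -0.00063517, -0.00013181,  0.00098151, -0.00023427,
       -0.00103429]), 'effort': array([-3.23190661e-04, -3.93682730e+01, -3.70180857e+01, -1.53599372e-04,
        7.20401396e-03, -1.32637197e-05]), 'tool_pos': array([ 0.18862637, -0.5952052 ,  0.23005133]), 'tool_rot': array([-0.31797256,  2.05828581, -2.05398709]), 'contact_force': array([ 1.00613176, -0.65994081,  0.01305106]), 'wrist_torque': array([ 0.05289032, -0.02680288,  0.0007855 ]), 'opening': 0.0857797181409384} 0.0187
scene [[406.0609771272168, 0.0, 257.9921239669549], [0.0, 406.0609771272168, 186.94162242361955], [0.0, 0.0, 1.0]] [[0.85, -0.3595, 0.3851, 1.0946], [0.5268, 0.5774, -0.6238, -0.8291], [0.0019, 0.7331, 0.6801, 1.0215], [0.0, 0.0, 0.0, 1.0]] ['img', 'camera_matrix', 'cam_to_world']
top [[474.1434194738042, 0.0, 253.05218158160295], [0.0, 474.1434194738042, 182.35591119963257], [0.0, 0.0, 1.0]] [[0.0169, 0.9944, -0.1044, 0.4371], [-0.9997, 0.0186, 0.0147, 0.0239], [0.0165, 0.1042, 0.9944, 1.341], [0.0, 0.0, 0.0, 1.0]] ['img', 'camera_matrix', 'cam_to_world']
wrist [[332.55002509531045, 0.0, 258.091115593106], [0.0, 332.55002509531045, 187.25477372210753], [0.0, 0.0, 1.0]] [[0.3022, 0.9098, 0.2845, 0.2617], [-0.9532, 0.2892, 0.0876, -0.5722], [-0.0026, -0.2977, 0.9546, 0.3738], [0.0, 0.0, 0.0, 1.0]] ['img', 'camera_matrix', 'cam_to_world']
```

View pics/top0.png

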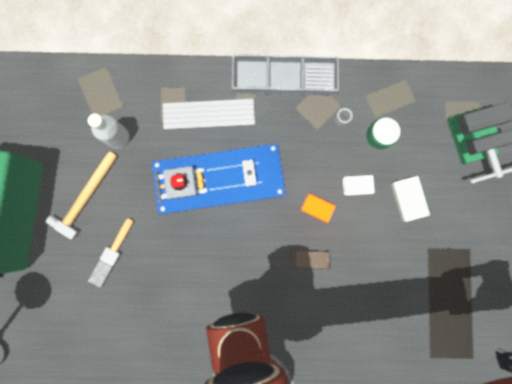

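View pics/scene0.png

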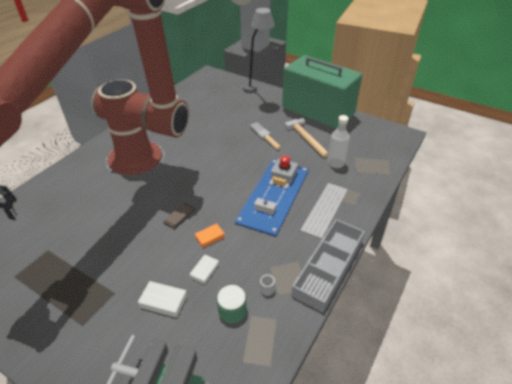

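View pics/wrist0.png

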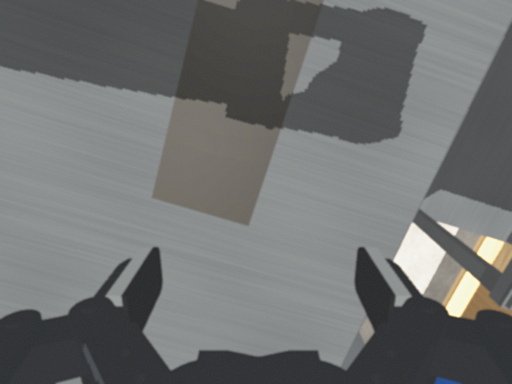

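```bash
cat > h.py <<'E'
from station import ctrl, eyes, find_in, regions_of, pinpoint
import numpy as np, cv2
from scipy.spatial.transform import Rotation as R
def cam(n,save=None):
    d=eyes.get_image(n)
    if save: cv2.imwrite(f"pics/{save}.png",d["img"][:,:,::-1])
    return d
def w(d,p,z):
    K=d["camera_matrix"];T=d["cam_to_world"]
    v=np.linalg.inv(K)@[p[0],p[1],1]; v=T[:3,:3]@[v[0],-v[1],-v[2]]
    o=T[:3,3]; return o+v*(z-o[2])/v[2]
def proj(d,X):
    K=d["camera_matrix"];T=d["cam_to_world"]
    c=T[:3,:3].T@(np.array(X)-T[:3,3]); u=K@[c[0],-c[1],-c[2]]; return u[:2]/u[2]
def st():
    o=ctrl.get_obs(); Rm=R.from_rotvec(o["tool_rot"]).as_matrix()
    print("t%.2f"%o["t"],o["tool_pos"].round(4),"F",o["contact_force"].round(1),"T",o["wrist_torque"].round(2),"op %.4f"%o["opening"],"q",o["q"].round(2)); return o,Rm
def crop(d,c,r,s,name):
    im=d["img"]; x0,y0=max(0,int(c-r)),max(0,int(c*0+0))
E
python3 - <<'E'
from h import *
o,Rm=st(); print(Rm.round(3))
Z={"jig":0,"bed_spot":.012,"stop_range":.027,"carriage":.012,"jaw_free":.027,"knob_grip":.082,"tube_center":.01,"tube":0,"pipe":0,"flats":0,"tin":0,"bottle":0}
for n in ("top","scene"):
    d=cam(n)
    for k,z in Z.items():
        for r in pinpoint(n,k)[:3]:
            print(n,k,round(r["score"],2),np.round(r["point"],1),w(d,r["point"],z).round(4))
d=cam("top")
for q in ("tube","jig"):
    for r in regions_of("top",q)[:3]:
        c,_=cv2.findContours(r["pixels"].astype(np.uint8),0,1); c=max(c,key=len)
        b=cv2.boxPoints(cv2.minAreaRect(c)); print(q,r["score"],[w(d,p,.02 if q=="tube" else .012)[:2].round(4).tolist() for p in b])
im=d["img"][140:230,290:440]; cv2.imwrite("pics/c1.png",cv2.resize(im,None,fx=5,fy=5,interpolation=2)[:,:,::-1])
im=d["img"][135:225,145:295]; cv2.imwrite("pics/c2.png",cv2.resize(im,None,fx=5,fy=5,interpolation=2)[:,:,::-1])
E
```

```text
t0.15 [ 0.1887 -0.5953  0.2303] F [ 0.1  0.2 -0.1] T [ 0.03 -0.01  0.01] op 0.0856 q [-1.38  0.05  1.61  0.    1.48 -0.12]
[[-0.953 -0.     0.302]
 [-0.302  0.002 -0.953]
 [-0.    -1.    -0.002]]
top bed_spot 0.88 [224.2 178.5] [0.5861 0.0858 0.012 ]
top stop_range 0.81 [247.6 172.9] [0.6014 0.0202 0.027 ]
top stop_range 0.28 [202.5 178.7] [0.5827 0.1454 0.027 ]
top carriage 0.64 [182.2 182.2] [0.5734 0.2035 0.012 ]
top jaw_free 0.94 [202.1 179.3] [0.581  0.1465 0.027 ]
top jaw_free 0.4 [210.7 113.8] [0.7676 0.1274 0.027 ]
top knob_grip 0.75 [119.5 139.8] [0.6774 0.3655 0.082 ]
top knob_grip 0.53 [179.5 181.3] [0.5685 0.2013 0.082 ]
top knob_grip 0.21 [344.5 120.1] [ 0.744  -0.2402  0.082 ]
top tube_center 0.95 [318.3 205.7] [ 0.5143 -0.1805  0.01  ]
top tube_center 0.83 [407.3 199.4] [ 0.5366 -0.4327  0.01  ]
top tube_center 0.69 [356.9 186.2] [ 0.5714 -0.2899  0.01  ]
top tube 0.98 [318.3 209.5] [ 0.5041 -0.1821  0.    ]
top tube 0.7 [405.3 196.3] [ 0.5461 -0.4306  0.    ]
top tube 0.64 [354. 186.] [ 0.5729 -0.284   0.    ]
top pipe 0.57 [341.8 120.7] [ 0.762  -0.2496  0.    ]
top 
[... 875 characters left out ...]
.6] [ 0.5126 -0.1804  0.    ]
scene pipe 0.55 [268.4 288.6] [ 0.7712 -0.2463  0.    ]
scene flats 0.57 [179.1 215.8] [ 0.3629 -0.1593  0.    ]
scene flats 0.51 [324.9 209.5] [0.7754 0.1328 0.    ]
scene tin 0.85 [231.3 308.2] [ 0.7155 -0.3557  0.    ]
scene tin 0.18 [268.2 206. ] [0.5986 0.0429 0.    ]
scene bottle 0.96 [334.9 163.6] [0.7024 0.3832 0.    ]
tube 0.82 [[0.5008, -0.1307], [0.5483, -0.1539], [0.5131, -0.2269], [0.4659, -0.2034]]
tube 0.67 [[0.5816, -0.3858], [0.6032, -0.4624], [0.4932, -0.4893], [0.4722, -0.4132]]
tube 0.61 [[0.5986, -0.2513], [0.6002, -0.3333], [0.5465, -0.3327], [0.545, -0.2511]]
jig 0.62 [[0.6303, 0.293], [0.6905, -0.0644], [0.5412, -0.0877], [0.483, 0.2659]]
```

View pics/c1.png

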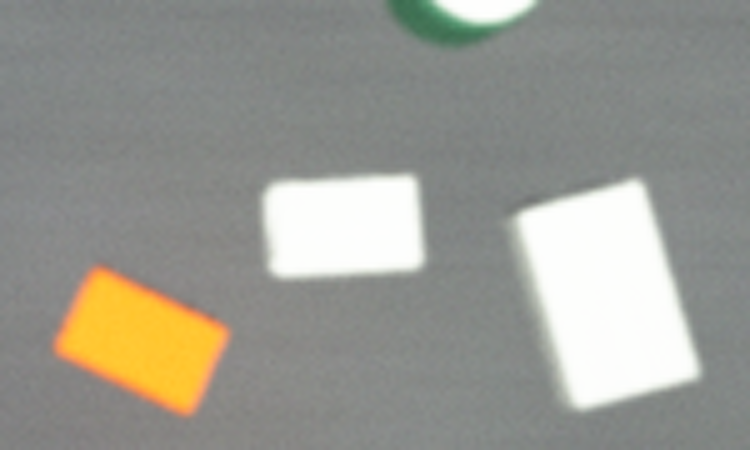

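View pics/c2.png

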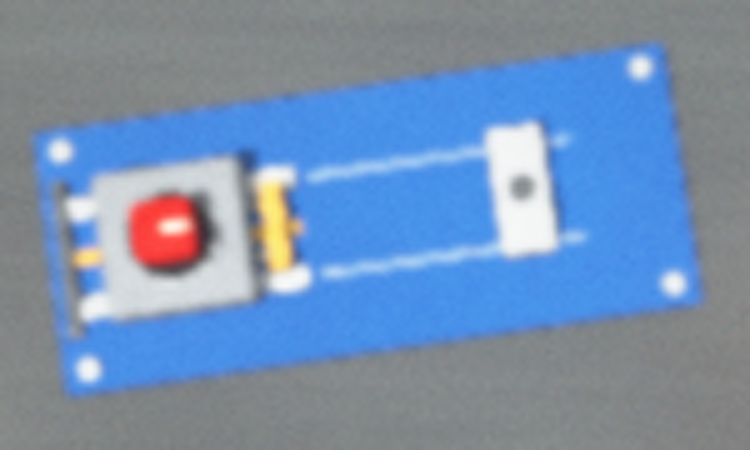

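Lookalikes in the top view: the orange tube at (318,207), the small bright one at (358,185) and the large bright one at (410,199). I choose the small bright one at (358,185); the crop shows it as an 80x50 piece lying almost along y. The jig crop shows the knob at left, the brass jaw, and the steel stop at about (249,174).

Emit:
play_rows --moves '[{"x": 3.2,"y": 2.53,"turn": 6.1,"jaw": 8.5},{"x": 3.2,"y": 2.53,"turn": 6.1},{"x": 3.2,"y": 2.53,"turn": 6.1},{"x": 3.2,"y": 2.53,"turn": 6.1},{"x": 3.2,"y": 2.53,"turn": 6.1},{"x": 3.2,"y": 2.53,"turn": 6.1},{"x": 3.2,"y": 2.53,"turn": 6.1},{"x": 3.2,"y": 2.53,"turn": 6.1}]'

```text
invalid input
```

Emit:
play_rows --moves '[{"x": 3.2,"y": 2.53,"turn": 6.1},{"x": 3.2,"y": 2.53,"turn": 6.1},{"x": 3.2,"y": 2.53,"turn": 6.1},{"x": 3.2,"y": 2.53,"turn": 6.1},{"z": -3},{"z": -3},{"z": 0},{"z": 0}]'

```text
invalid input
```

Run:
```python
from h import *
o,Rm=st(); print(Rm.round(3))
d=cam("wrist","w1")
print("tcp->",proj(d,o["tool_pos"]),proj(d,[*o["tool_pos"][:2],.02]))
for r in regions_of("wrist","tube")[:3]:
    c,_=cv2.findContours(r["pixels"].astype(np.uint8),0,1); c=max(c,key=len)
    b=cv2.boxPoints(cv2.minAreaRect(c)); P=np.array([w(d,p,.02)[:2] for p in b])
    print(r["score"],r["point"],P.round(4).tolist(),P.mean(0).round(4))
for r in pinpoint("wrist","tube_center"): print(r["score"],r["point"],w(d,r["point"],.01).round(4))
```

```text
t1.60 [ 0.1888 -0.5958  0.2313] F [-0.5  0.3  0.1] T [-0.03 -0.02  0.04] op 0.0849 q [-1.38  0.05  1.61  0.    1.48 -0.12]
[[-0.953  0.     0.302]
 [-0.302 -0.    -0.953]
 [-0.    -1.     0.   ]]
tcp-> [258.73342386 250.51214326] [258.51739464 157.32609027]
```

View pics/w1.png

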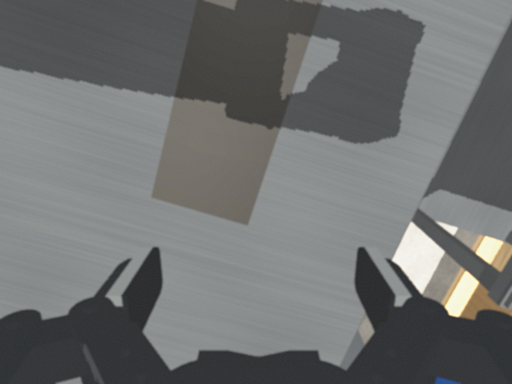

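Emit:
play_rows --moves '[{"x": 3.2,"y": 2.53,"z": 0,"turn": 6.1,"jaw": 8.5},{"x": 3.2,"y": 2.53,"z": 0,"turn": 6.1,"jaw": 8.5}]'

```text
t: 1.92
tool_pos: [0.2521, -0.5455, 0.2312]
tool_rot: [-0.514, 1.929, -1.929]
contact_force: [1.3, -0.0, 0.0]
opening: 0.0852
```

Emit:
play_rows --moves '[{"x": 3.2,"y": 2.53,"z": 0,"turn": 6.1,"jaw": 8.5},{"x": 3.2,"y": 2.53,"z": 0,"turn": 6.1,"jaw": 8.5},{"x": 3.2,"y": 2.53,"z": 0,"turn": 6.1,"jaw": 8.5},{"x": 3.2,"y": 2.53,"z": 0,"turn": 6.1,"jaw": 8.5},{"x": 3.2,"y": 2.53,"z": 0,"turn": 6.1,"jaw": 8.5},{"x": 3.2,"y": 2.53,"z": 0,"turn": 6.1,"jaw": 8.5},{"x": 3.2,"y": 2.53,"z": 0,"turn": 6.1,"jaw": 8.5},{"x": 3.2,"y": 2.53,"z": 0,"turn": 6.1,"jaw": 8.5}]'

```text
t: 2.58
tool_pos: [0.5101, -0.3413, 0.2316]
tool_rot: [-1.111, 1.35, -1.351]
contact_force: [0.8, -0.5, 0.0]
opening: 0.085
```

Emit:
play_rows --moves '[{"x": 3.2,"y": 2.53,"z": 0,"turn": 6.1,"jaw": 8.5},{"x": 3.2,"y": 2.53,"z": 0,"turn": 6.1,"jaw": 8.5},{"x": 0,"y": 0,"z": -2,"turn": 0,"jaw": 8.5},{"x": 0,"y": 0,"z": -2,"turn": 0,"jaw": 8.5},{"x": 0,"y": 0,"z": 0,"turn": 0,"jaw": 8.5}]'

```text
t: 3.0
tool_pos: [0.5713, -0.29, 0.1863]
tool_rot: [-1.218, 1.205, -1.192]
contact_force: [-1.1, 0.2, -1.4]
opening: 0.0845
```

```bash
cat > tb.py <<'E'
from h import *
import sys
o,Rm=st(); print("psi",np.degrees(np.arctan2(Rm[1,2],Rm[0,2])).round(2))
d=cam("wrist",sys.argv[1])
print("tcp->",proj(d,o["tool_pos"]),proj(d,[*o["tool_pos"][:2],.02]))
for r in regions_of("wrist","tube")[:3]:
    c,_=cv2.findContours(r["pixels"].astype(np.uint8),0,1); c=max(c,key=len)
    b=cv2.boxPoints(cv2.minAreaRect(c)); P=np.array([w(d,p,.02)[:2] for p in b])
    print(r["score"],r["point"],b.round().tolist(),P.round(4).tolist(),P.mean(0).round(4))
for r in pinpoint("wrist","tube_center"): print(r["score"],r["point"],w(d,r["point"],.01).round(4))
E
python3 tb.py w2
```

```text
t3.00 [ 0.5713 -0.29    0.1863] F [-1.1  0.2 -1.4] T [ 0.08 -0.    0.02] op 0.0845 q [-0.59  0.12  1.61 -0.    1.41 -0.6 ]
psi 0.88
tcp-> [257.23512477 250.41854814] [258.81155965 168.07166039]
0.59 [221.9, 295.3] [[161.0, 275.0], [270.0, 250.0], [286.0, 319.0], [177.0, 344.0]] [[0.4695, -0.4083], [0.5845, -0.3766], [0.6042, -0.4613], [0.4813, -0.4978]] [ 0.5349 -0.436 ]
0.59 [186.6, 46.8] [[139.0, 73.0], [176.0, -18.0], [236.0, 7.0], [200.0, 97.0]] [[0.4642, -0.205], [0.5009, -0.1344], [0.5503, -0.1519], [0.5168, -0.2253]] [ 0.508  -0.1791]
0.94 [260.9, 168.3] [ 0.5734 -0.2926  0.01  ]
0.81 [227.1, 294.6] [ 0.5382 -0.4385  0.01  ]
0.58 [188.8, 39.1] [ 0.5073 -0.1759  0.01  ]
```

View pics/w2.png

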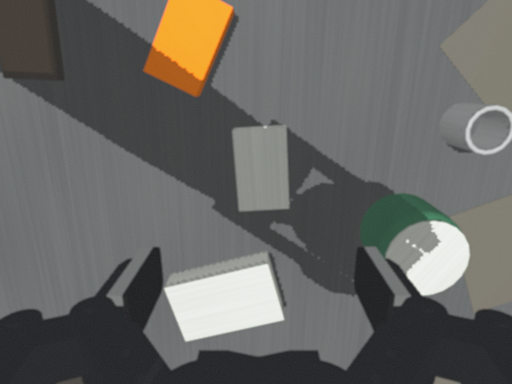

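The tube shows at (261,169), corners about (233,128), (286,125), (290,209) and (239,212), between the fingers.

Run:
```python
from h import *
d=cam("wrist")
for z in (.02,):
  P=np.array([w(d,p,z)[:2] for p in [(233,129),(286,125.5),(289.5,209),(239,211.5)]])
  print(P.round(4),P.mean(0), np.degrees(np.arctan2(-(P[0]-P[3])[0],(P[0]-P[3])[1])),np.degrees(np.arctan2(-(P[1]-P[2])[0],(P[1]-P[2])[1])))
im=d["img"][100:230,210:320]; cv2.imwrite("pics/c3.png",cv2.resize(im,None,fx=5,fy=5,interpolation=2)[:,:,::-1])
```

```text
[[ 0.5491 -0.2571]
 [ 0.5989 -0.2532]
 [ 0.6056 -0.337 ]
 [ 0.5544 -0.3404]] [ 0.57699067 -0.29693875] 3.6686464514750026 4.613072042803683
```

View pics/c3.png

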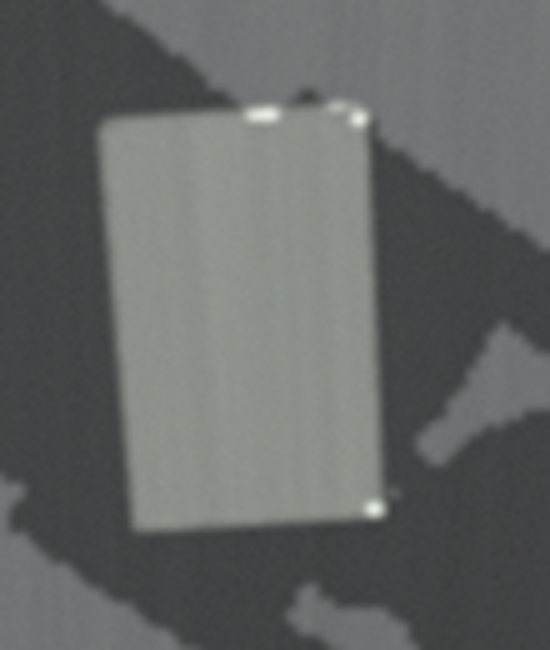

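Run:
```python
from h import *
d=cam("wrist")
P=np.array([w(d,p,.02)[:2] for p in [(230,124),(283.7,121.6),(286.9,203.8),(236.8,206)]])
print(P.round(4),P.mean(0), np.degrees(np.arctan2(-(P[0]-P[3])[0],(P[0]-P[3])[1])),np.degrees(np.arctan2(-(P[1]-P[2])[0],(P[1]-P[2])[1])))
st()
# jig fit from top camera: blue segmentation -> hull corners
d=cam("top","t2"); im=d["img"]; hsv=cv2.cvtColor(im,cv2.COLOR_RGB2HSV)
m=cv2.inRange(hsv,(100,120,60),(125,255,255)); n,l,s,_=cv2.connectedComponentsWithStats(m)
i=1+np.argmax(s[1:,4]); c=np.argwhere(l==i)[:,::-1].astype(np.float32)
b=cv2.boxPoints(cv2.minAreaRect(c)); 
Pw=np.array([w(d,p,.012)[:2] for p in cv2.convexHull(c)[:,0]],np.float32)
r=cv2.minAreaRect(Pw*1000); print("jig",r, s[i])
```

```text
[[ 0.5468 -0.2532]
 [ 0.5972 -0.2503]
 [ 0.6034 -0.3324]
 [ 0.5527 -0.3354]] [ 0.57501893 -0.29280778] 4.102069665611398 4.319391524240772
t3.25 [ 0.5732 -0.2931  0.1932] F [-0.3  0.4 -0.2] T [ 0.01  0.01 -0.  ] op 0.0853 q [-0.59  0.12  1.61  0.    1.41 -0.6 ]
jig ((586.8998413085938, 102.84626007080078), (150.0033416748047, 359.7216796875), 9.388291358947754) [ 152  144  133   70 4661]
```

Emit:
play_rows --moves '[{"x": 0.2,"y": 0,"z": -4,"turn": 3,"jaw": 8.5},{"x": 0,"y": 0,"z": -4,"turn": 0,"jaw": 8.5},{"x": 0,"y": 0,"z": -4,"turn": 0,"jaw": 8.5},{"x": 0,"y": 0,"z": -3,"turn": 0,"jaw": 8.5},{"x": 0,"y": 0,"z": -2,"turn": 0,"jaw": 8.5},{"x": 0,"y": 0,"z": 0,"turn": 0,"jaw": 8.5},{"x": 0,"y": 0,"z": 0,"turn": 0,"jaw": 8.5}]'

```text
t: 3.88
tool_pos: [0.5744, -0.2924, 0.0212]
tool_rot: [-1.24, 1.162, -1.16]
contact_force: [0.0, -0.5, 1.2]
opening: 0.085
```

Run:
```python
from h import *
st(); cam("wrist","w3"); st()
```

```text
t3.88 [ 0.5744 -0.2924  0.0212] F [ 0.  -0.5  1.2] T [-0.01  0.01  0.03] op 0.0850 q [-0.59  0.3   1.7   0.    1.14 -0.65]
t3.93 [ 0.5757 -0.2932  0.0232] F [0.3 0.1 0.4] T [-0.06 -0.01  0.02] op 0.0847 q [-0.59  0.3   1.7   0.    1.14 -0.65]
```

View pics/w3.png

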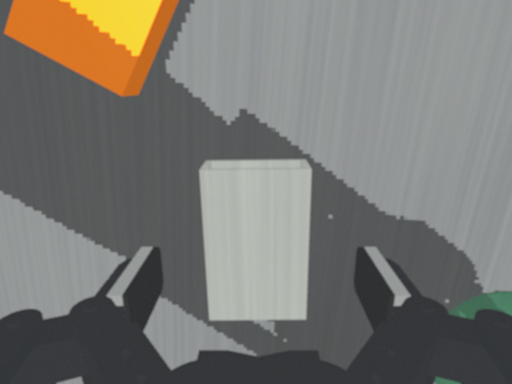

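The tube is centred between the fingers and square to them. I'll go down and grip.

Emit:
play_rows --moves '[{"x": 0,"y": 0,"z": -1,"turn": 0,"jaw": 8.5},{"x": 0,"y": 0,"z": -0.8,"turn": 0,"jaw": 8.5},{"x": 0,"y": 0,"z": 0,"turn": 0,"jaw": 8.5}]'

```text
t: 4.18
tool_pos: [0.5744, -0.292, 0.0027]
tool_rot: [-1.24, 1.161, -1.16]
contact_force: [-0.3, -0.0, -1.6]
opening: 0.0846
```

Emit:
play_rows --moves '[{"x": 0,"y": 0,"z": 0,"turn": 0,"jaw": 4.5},{"x": 0,"y": 0,"z": 0,"turn": 0,"jaw": 4.5},{"x": 0,"y": 0,"z": 0,"turn": 0,"jaw": 4.5},{"x": 0,"y": 0,"z": 0,"turn": 0,"jaw": 4.5},{"x": 0,"y": 0,"z": 0,"turn": 0,"jaw": 4.5},{"x": 0,"y": 0,"z": 0,"turn": 0,"jaw": 4.5},{"x": 0,"y": 0,"z": 0,"turn": 0,"jaw": 4.5},{"x": 0,"y": 0,"z": 0,"turn": 0,"jaw": 4.5}]' --squeeze 30

```text
t: 4.85
tool_pos: [0.5752, -0.2925, 0.004]
tool_rot: [-1.239, 1.159, -1.161]
contact_force: [0.8, 0.8, 3.4]
opening: 0.0493
```

Run:
```python
from h import *
st(); cam("wrist","w4"); o,Rm=st(); print("psi",np.degrees(np.arctan2(Rm[1,2],Rm[0,2])).round(2))
```

```text
t4.85 [ 0.5752 -0.2925  0.004 ] F [0.8 0.8 3.4] T [-0.05  0.06  0.02] op 0.0493 q [-0.59  0.33  1.7  -0.    1.11 -0.65]
t4.90 [ 0.5753 -0.2925  0.004 ] F [ 0.3 -0.   4.9] T [-0.03  0.13  0.03] op 0.0495 q [-0.59  0.33  1.7   0.    1.11 -0.65]
psi 3.78
```

View pics/w4.png

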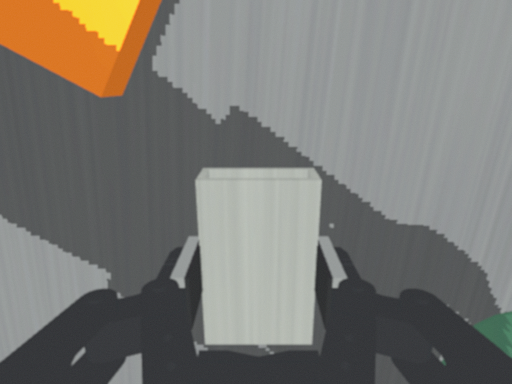

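Emit:
play_rows --moves '[{"x": 0,"y": 0,"z": 2,"turn": 0,"jaw": 4.5},{"x": 0,"y": 0,"z": 4,"turn": 0,"jaw": 4.5},{"x": 0,"y": 0,"z": 3.6,"turn": 0,"jaw": 4.5},{"x": 0.2,"y": 3,"z": 0,"turn": 1,"jaw": 4.5},{"x": 0.2,"y": 4,"z": 0,"turn": 1,"jaw": 4.5},{"x": 0.2,"y": 4,"z": 0,"turn": 1,"jaw": 4.5},{"x": 0.2,"y": 4,"z": 0,"turn": 1,"jaw": 4.5},{"x": 0.2,"y": 4,"z": 0,"turn": 1,"jaw": 4.5}]'

```text
t: 5.57
tool_pos: [0.5837, -0.1003, 0.0982]
tool_rot: [-1.278, 1.097, -1.094]
contact_force: [0.8, 0.0, -1.6]
opening: 0.0488
```

Emit:
play_rows --moves '[{"x": 0.2,"y": 4,"z": 0,"turn": 0.6,"jaw": 4.5},{"x": 0.2,"y": 4,"z": 0,"turn": 0,"jaw": 4.5},{"x": 0,"y": 4,"z": 0,"turn": 0,"jaw": 4.5},{"x": 0,"y": 4,"z": 0,"turn": 0,"jaw": 4.5},{"x": 0,"y": 3.2,"z": 0,"turn": 0,"jaw": 4.5},{"x": 0,"y": 0,"z": 0,"turn": 0,"jaw": 4.5},{"x": 0,"y": 0,"z": 0,"turn": 0,"jaw": 4.5}]'

```text
t: 6.15
tool_pos: [0.5878, 0.0913, 0.0982]
tool_rot: [-1.285, 1.087, -1.085]
contact_force: [0.5, -0.8, -0.8]
opening: 0.0493
```

Run:
```python
from h import *
st(); d=cam("wrist","w5"); o,Rm=st(); print("psi",np.degrees(np.arctan2(Rm[1,2],Rm[0,2])).round(2))
c=np.array([.5869,.1028]);a=np.radians(9.39);u=np.array([np.cos(a),np.sin(a)]);v=np.array([-np.sin(a),np.cos(a)])
print("jig coords tcp",(o["tool_pos"][:2]-c)@u,(o["tool_pos"][:2]-c)@v)
im=d["img"].copy()
for y in (.045,-.069,-.078,-.087):
  for x in (-.028,.028):
    p=proj(d,[*(c+x*u+y*v),.012]); cv2.circle(im,tuple(int(round(t)) for t in p),2,(255,0,0),-1)
cv2.imwrite("pics/w5b.png",im[:,:,::-1])
```

```text
t6.15 [0.5878 0.0913 0.0982] F [ 0.5 -0.8 -0.8] T [-0.01 -0.06  0.01] op 0.0493 q [ 0.03  0.1   1.79 -0.    1.25 -0.14]
t6.20 [0.588  0.09   0.0983] F [ 0.4 -0.4 -1.5] T [ 0.02 -0.03 -0.01] op 0.0494 q [ 0.03  0.1   1.79 -0.    1.25 -0.14]
psi 9.46
jig coords tcp -0.0009907757059748538 -0.012776694037693622
```

View pics/w5b.png

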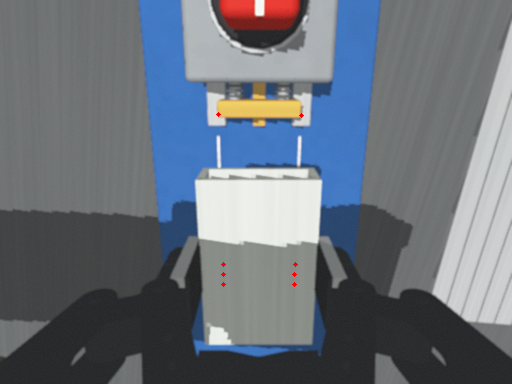

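The tube lines up with the jig between the white lines at columns 219 and 300. Lowering onto the bed.

Emit:
play_rows --moves '[{"x": 0.1,"y": 0,"z": -3,"turn": 0,"jaw": 4.5},{"x": 0,"y": 0,"z": -3,"turn": 0,"jaw": 4.5},{"x": 0,"y": 0,"z": -1.5,"turn": 0,"jaw": 4.5},{"x": 0,"y": 0,"z": -0.6,"turn": 0,"jaw": 4.5},{"x": 0,"y": 0,"z": 0,"turn": 0,"jaw": 4.5},{"x": 0,"y": 0,"z": 0,"turn": 0,"jaw": 4.5}]'

```text
t: 6.7
tool_pos: [0.5901, 0.0884, 0.0184]
tool_rot: [-1.281, 1.089, -1.089]
contact_force: [0.4, -0.3, -0.9]
opening: 0.0495
```

Run:
```python
from h import *
st(); cam("scene","s5"); d=cam("wrist","w6"); st()
```

```text
t6.70 [0.5901 0.0884 0.0184] F [ 0.4 -0.3 -0.9] T [-0.   -0.03 -0.  ] op 0.0495 q [ 0.02  0.21  1.82 -0.    1.11 -0.14]
t6.80 [0.5905 0.0889 0.0189] F [ 0.4  0.1 -1. ] T [0.01 0.02 0.03] op 0.0491 q [ 0.02  0.21  1.82 -0.    1.11 -0.14]
```

View pics/w6.png

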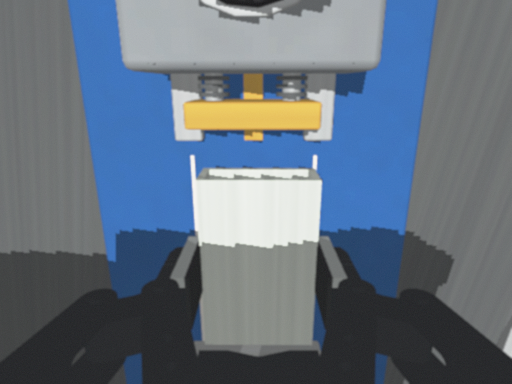

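Emit:
play_rows --moves '[{"x": -0.15,"y": 0,"z": -0.1,"turn": 0,"jaw": 4.5},{"x": 0,"y": 0,"z": -0.1,"turn": 0,"jaw": 4.5},{"x": 0,"y": 0,"z": 0,"turn": 0,"jaw": 4.5}]'

```text
t: 7.05
tool_pos: [0.5881, 0.0897, 0.0163]
tool_rot: [-1.282, 1.088, -1.088]
contact_force: [0.6, -0.3, -1.9]
opening: 0.0493
```

Run:
```python
from h import *
st(); d=cam("wrist","w7"); st()
```

```text
t7.05 [0.5881 0.0897 0.0163] F [ 0.6 -0.3 -1.9] T [-0.02  0.02 -0.03] op 0.0493 q [ 0.03  0.21  1.83 -0.    1.11 -0.14]
t7.10 [0.5881 0.0898 0.0163] F [ 0.1  0.4 -0.9] T [ 0.04  0.05 -0.03] op 0.0491 q [ 0.03  0.21  1.83 -0.    1.11 -0.14]
```

View pics/w7.png

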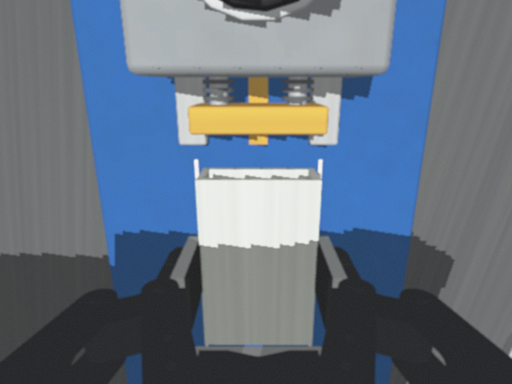

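Now centred: lines at 197 and 320, tube middle at 258. Touching down and opening.

Emit:
play_rows --moves '[{"x": 0,"y": 0,"z": -0.1,"turn": 0,"jaw": 4.5},{"x": 0,"y": 0,"z": 0,"turn": 0,"jaw": 4.5},{"x": 0,"y": 0,"z": 0,"turn": 0,"jaw": 4.5}]'

```text
t: 7.35
tool_pos: [0.5884, 0.0899, 0.016]
tool_rot: [-1.282, 1.088, -1.088]
contact_force: [-1.8, -0.3, 4.1]
opening: 0.0491
```

Emit:
play_rows --moves '[{"x": 0,"y": 0,"z": 0,"turn": 0,"jaw": 6},{"x": 0,"y": 0,"z": 0,"turn": 0,"jaw": 7},{"x": 0,"y": 0,"z": 0,"turn": 0,"jaw": 8.5},{"x": 0,"y": 0,"z": 0,"turn": 0,"jaw": 8.5},{"x": 0,"y": 0,"z": 0,"turn": 0,"jaw": 8.5},{"x": 0,"y": 0,"z": 0,"turn": 0,"jaw": 8.5}]'

```text
t: 7.85
tool_pos: [0.5882, 0.0898, 0.0152]
tool_rot: [-1.282, 1.088, -1.088]
contact_force: [-0.0, -0.2, -0.2]
opening: 0.0848
```

Emit:
play_rows --moves '[{"x": 0,"y": 0,"z": 1,"turn": 0,"jaw": 8.5},{"x": 0,"y": 0,"z": 2,"turn": 0,"jaw": 8.5},{"x": 0,"y": 0,"z": 4,"turn": 0,"jaw": 8.5},{"x": 0,"y": 0,"z": 4,"turn": 0,"jaw": 8.5},{"x": 0,"y": 0,"z": 4,"turn": 0,"jaw": 8.5},{"x": 0,"y": 0,"z": 0,"turn": 0,"jaw": 8.5},{"x": 0,"y": 0,"z": 0,"turn": 0,"jaw": 8.5}]'

```text
t: 8.43
tool_pos: [0.5908, 0.0899, 0.1706]
tool_rot: [-1.276, 1.081, -1.092]
contact_force: [-0.4, -0.1, -0.2]
opening: 0.0849
```

Run:
```python
from h import *
st(); d=cam("wrist","w8"); st()
for r in pinpoint("wrist","knob_grip")[:2]: print(r["score"],r["point"],w(d,r["point"],.082).round(4))
```

```text
t8.43 [0.5908 0.0899 0.1706] F [-0.4 -0.1 -0.2] T [0.03 0.01 0.01] op 0.0849 q [ 0.03  0.03  1.74 -0.    1.36 -0.14]
t8.48 [0.589  0.0898 0.1673] F [-0.   0.5 -0.8] T [ 0.01 -0.08  0.04] op 0.0850 q [ 0.03  0.03  1.75  0.    1.36 -0.14]
0.96 [253.4, 12.1] [0.5697 0.2073 0.082 ]
```

View pics/w8.png

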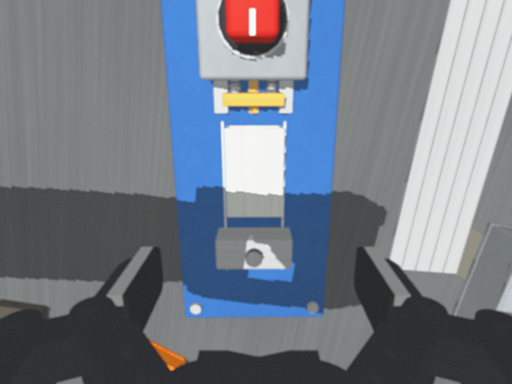

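Run:
```python
from h import *
d=cam("wrist")
c=np.array([.5869,.1028]);a=np.radians(9.39);u=np.array([np.cos(a),np.sin(a)]);v=np.array([-np.sin(a),np.cos(a)])
for n,p,z in (("stopface bottom",(254,229),.012),("stop top edge",(254,248),.042),("tube near end",(254,126),.032),("tube far",(254,217),.032),("jaw",(253,107),.027)):
  q=w(d,p,z)[:2]-c; print(n,(q@u).round(4),(q@v).round(4))
im=d["img"][90:280,200:310]; cv2.imwrite("pics/c8.png",cv2.resize(im,None,fx=3,fy=3,interpolation=2)[:,:,::-1])
```

```text
stopface bottom -0.0047 -0.0715
stop top edge -0.0044 -0.0763
tube near end -0.0041 0.0301
tube far -0.0044 -0.0507
jaw -0.0049 0.0451
```

View pics/c8.png

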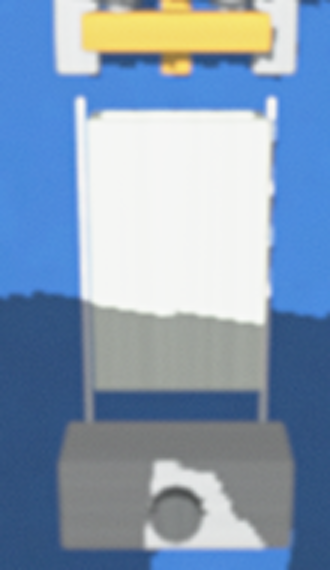

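Emit:
play_rows --moves '[{"x": -0.15,"y": 0.9,"z": 0,"turn": 7,"jaw": 8.5},{"x": -0.15,"y": 0.9,"z": 0,"turn": 7,"jaw": 8.5},{"x": -0.15,"y": 0.9,"z": 0,"turn": 7,"jaw": 8.5},{"x": -0.15,"y": 0.9,"z": 0,"turn": 7,"jaw": 8.5},{"x": -0.15,"y": 0.9,"z": 0,"turn": 7,"jaw": 8.5},{"x": -0.15,"y": 0.9,"z": 0,"turn": 7,"jaw": 8.5},{"x": -0.15,"y": 0.9,"z": 0,"turn": 7,"jaw": 8.5},{"x": -0.15,"y": 0.9,"z": 0,"turn": 7,"jaw": 8.5}]'

```text
t: 9.25
tool_pos: [0.5747, 0.162, 0.1625]
tool_rot: [-1.547, 0.336, -0.329]
contact_force: [0.8, 0.3, 0.3]
opening: 0.0851
```

Emit:
play_rows --moves '[{"x": -0.15,"y": 0.9,"z": 0,"turn": 7,"jaw": 8.5},{"x": -0.15,"y": 0.9,"z": 0,"turn": 7,"jaw": 8.5},{"x": -0.15,"y": 0.9,"z": 0,"turn": 7,"jaw": 8.5},{"x": -0.15,"y": 0.9,"z": 0,"turn": 7,"jaw": 8.5},{"x": -0.1,"y": 0.85,"z": 0,"turn": 6,"jaw": 8.5},{"x": 0,"y": 0,"z": 0,"turn": 0,"jaw": 8.5},{"x": 0,"y": 0,"z": 0,"turn": 0,"jaw": 8.5}]'

```text
t: 9.83
tool_pos: [0.5681, 0.2062, 0.1632]
tool_rot: [-1.568, -0.124, 0.13]
contact_force: [0.5, 0.5, -0.4]
opening: 0.0848
```

Run:
```python
from h import *
st(); d=cam("wrist","w9"); o,Rm=st();print("psi",np.degrees(np.arctan2(Rm[1,2],Rm[0,2])).round(2))
for r in pinpoint("wrist","knob_grip")[:2]: print(r["score"],r["point"],w(d,r["point"],.082).round(4))
```

```text
t9.83 [0.5681 0.2062 0.1632] F [ 0.5  0.5 -0.4] T [-0.01  0.06  0.01] op 0.0848 q [ 0.23  0.06  1.72 -0.    1.36 -1.51]
t9.88 [0.5685 0.2059 0.1636] F [-0.3  0.1  0.1] T [0.01 0.03 0.01] op 0.0850 q [ 0.22  0.06  1.72 -0.    1.36 -1.51]
psi 99.25
0.65 [258.6, 200.1] [0.5718 0.2076 0.082 ]
0.22 [124.6, 174.5] [0.5682 0.1119 0.082 ]
```

View pics/w9.png

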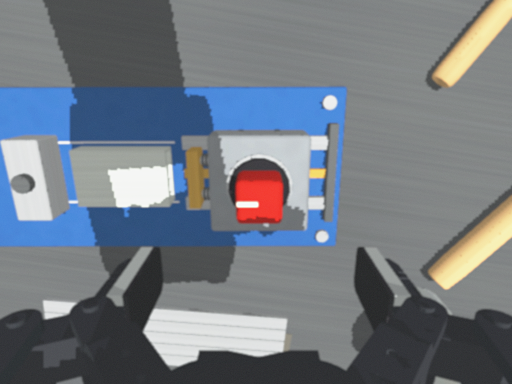

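The knob is at (259,196), square to the fingers and between them. Lowering onto it.

Emit:
play_rows --moves '[{"x": 0.1,"y": 0.05,"z": -2,"turn": 0,"jaw": 8.5},{"x": 0,"y": 0,"z": -3,"turn": 0,"jaw": 8.5},{"x": 0,"y": 0,"z": -3,"turn": 0,"jaw": 8.5},{"x": 0,"y": 0,"z": -1.4,"turn": 0,"jaw": 8.5},{"x": 0,"y": 0,"z": 0,"turn": 0,"jaw": 8.5},{"x": 0,"y": 0,"z": 0,"turn": 0,"jaw": 8.5}]'

```text
t: 10.43
tool_pos: [0.5699, 0.2063, 0.0707]
tool_rot: [-1.567, -0.126, 0.129]
contact_force: [0.9, -0.3, 0.8]
opening: 0.085
```

Run:
```python
from h import *
st(); d=cam("wrist","w10"); o,Rm=st();print("psi",np.degrees(np.arctan2(Rm[1,2],Rm[0,2])).round(2))
```

```text
t10.43 [0.5699 0.2063 0.0707] F [ 0.9 -0.3  0.8] T [ 0.02 -0.04 -0.04] op 0.0850 q [ 0.22  0.16  1.78 -0.    1.2  -1.51]
t10.48 [0.5711 0.2067 0.0725] F [0.2 0.4 1. ] T [-0.04 -0.05 -0.04] op 0.0852 q [ 0.22  0.16  1.78 -0.    1.2  -1.51]
psi 99.33
```

View pics/w10.png

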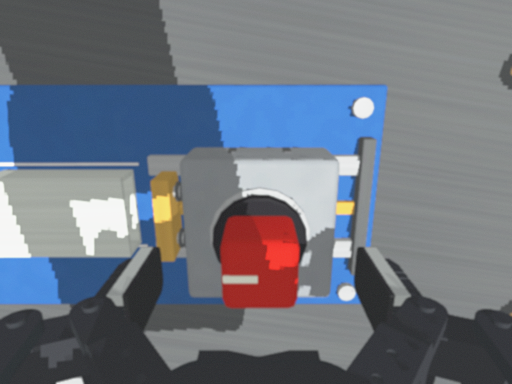

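Emit:
play_rows --moves '[{"x": -0.05,"y": 0,"z": -0.3,"turn": 0,"jaw": 8.5},{"x": 0,"y": 0,"z": 0,"turn": 0,"jaw": 5},{"x": 0,"y": 0,"z": 0,"turn": 0,"jaw": 4},{"x": 0,"y": 0,"z": 0,"turn": 0,"jaw": 3},{"x": 0,"y": 0,"z": 0,"turn": 0,"jaw": 2.5},{"x": 0,"y": 0,"z": 0,"turn": 0,"jaw": 2.5},{"x": 0,"y": 0,"z": 0,"turn": 0,"jaw": 2.5},{"x": 0,"y": 0,"z": 0,"turn": 0,"jaw": 2.5}]' --squeeze 50

```text
t: 11.15
tool_pos: [0.5701, 0.2069, 0.069]
tool_rot: [-1.567, -0.129, 0.128]
contact_force: [-0.7, -0.5, 4.9]
opening: 0.0312
```

Emit:
play_rows --moves '[{"x": 0,"y": 0,"z": 0,"turn": 0,"jaw": 2.5},{"x": 0,"y": 0,"z": 0,"turn": 0,"jaw": 2.5},{"x": 0,"y": 0,"z": 0,"turn": 0,"jaw": 2.5},{"x": 0,"y": 0,"z": 0,"turn": 0,"jaw": 2.5}]'

```text
t: 11.48
tool_pos: [0.57, 0.2069, 0.069]
tool_rot: [-1.567, -0.129, 0.128]
contact_force: [-1.4, 0.1, 5.8]
opening: 0.0314
```

Run:
```python
from h import *
st(); d=cam("wrist","w11"); o,Rm=st();print("psi",np.degrees(np.arctan2(Rm[1,2],Rm[0,2])).round(2))
```

```text
t11.48 [0.57   0.2069 0.069 ] F [-1.4  0.1  5.8] T [-0.06  0.32 -0.02] op 0.0314 q [ 0.23  0.16  1.78  0.    1.2  -1.51]
t11.53 [0.57   0.2069 0.069 ] F [-1.4 -0.3  4.4] T [-0.04  0.37 -0.04] op 0.0309 q [ 0.23  0.16  1.78  0.    1.2  -1.51]
psi 99.38
```

View pics/w11.png

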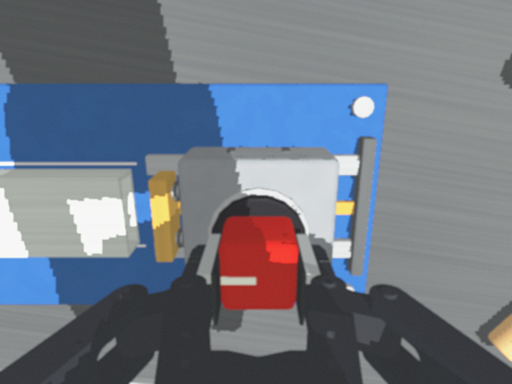

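Gripped: opening 31 mm, no sideways force. Turning clockwise and following along jig -y.

Emit:
play_rows --moves '[{"x": 0.014,"y": -0.085,"z": 0.05,"turn": -3.5,"jaw": 2.5},{"x": 0.028,"y": -0.169,"z": 0,"turn": -7,"jaw": 2.5},{"x": 0.028,"y": -0.169,"z": 0,"turn": -7,"jaw": 2.5},{"x": 0.028,"y": -0.169,"z": 0,"turn": -7,"jaw": 2.5},{"x": 0,"y": 0,"z": 0,"turn": 0,"jaw": 2.5},{"x": 0,"y": 0,"z": 0,"turn": 0,"jaw": 2.5}]'

```text
t: 12.03
tool_pos: [0.571, 0.2007, 0.069]
tool_rot: [-1.561, 0.205, -0.206]
contact_force: [-0.4, -1.1, 4.2]
opening: 0.0311
```

```bash
cat > k.py <<'E'
from h import *
import sys
if len(sys.argv)>1: d=cam("wrist",sys.argv[1])
a=np.radians(9.39);u=np.array([np.cos(a),np.sin(a)]);v=np.array([-np.sin(a),np.cos(a)]);c=np.array([.5869,.1028])
o,Rm=st();psi=np.degrees(np.arctan2(Rm[1,2],Rm[0,2]))
th=np.radians(99.38-psi); j=o["tool_pos"][:2]-c; F=o["contact_force"][:2]
print("psi %.2f th %.3f exp y %.4f jig %.4f %.4f dev %.1fmm Fjig x %.1f y %.1f"%(psi,th,.1055-.014*th,j@u,j@v,1e3*(j@v-(.1055-.014*th)),F@u,F@v))
E
python3 k.py w12
```

```text
t12.08 [0.5709 0.2007 0.069 ] F [ 0.1 -1.9  3.3] T [-0.27  0.1  -0.26] op 0.0312 q [ 0.22  0.16  1.78 -0.    1.2  -1.09]
psi 75.00 th 0.426 exp y 0.0995 jig 0.0002 0.0992 dev -0.3mm Fjig x -0.2 y -1.9
```

View pics/w12.png

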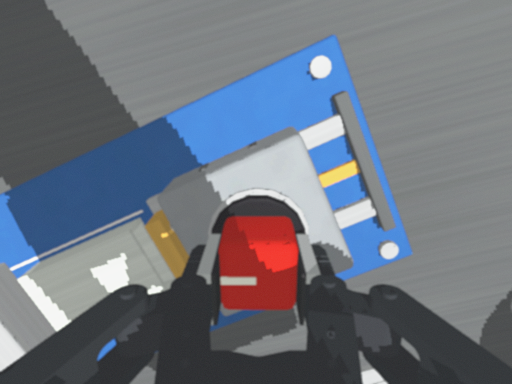

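Turning works: torque 0.26 Nm, sideways force 2 N. Continuing.

Emit:
play_rows --moves '[{"x": 0.028,"y": -0.172,"z": 0,"turn": -7,"jaw": 2.5},{"x": 0.028,"y": -0.172,"z": 0,"turn": -7,"jaw": 2.5},{"x": 0.028,"y": -0.172,"z": 0,"turn": -7,"jaw": 2.5},{"x": 0.028,"y": -0.172,"z": 0,"turn": -7,"jaw": 2.5},{"x": 0.028,"y": -0.172,"z": 0,"turn": -7,"jaw": 2.5},{"x": 0.028,"y": -0.172,"z": 0,"turn": -7,"jaw": 2.5},{"x": 0,"y": 0,"z": 0,"turn": 0,"jaw": 2.5}]'

```text
t: 12.67
tool_pos: [0.5721, 0.19, 0.069]
tool_rot: [-1.429, 0.779, -0.778]
contact_force: [-3.2, -2.9, 6.3]
opening: 0.0313
```

```bash
python3 k.py w13
```

```text
t12.72 [0.5721 0.19   0.069 ] F [-2.9 -1.9  5.9] T [-0.42  0.5  -0.23] op 0.0316 q [ 0.2   0.15  1.79 -0.    1.2  -0.38]
psi 32.95 th 1.159 exp y 0.0893 jig -0.0004 0.0885 dev -0.8mm Fjig x -3.2 y -1.4
```

Emit:
play_rows --moves '[{"x": 0.035,"y": -0.17,"z": 0,"turn": -7,"jaw": 2.5},{"x": 0.035,"y": -0.17,"z": 0,"turn": -7,"jaw": 2.5},{"x": 0.035,"y": -0.17,"z": 0,"turn": -7,"jaw": 2.5},{"x": 0.028,"y": -0.17,"z": 0,"turn": -7,"jaw": 2.5},{"x": 0.028,"y": -0.17,"z": 0,"turn": -7,"jaw": 2.5},{"x": 0.028,"y": -0.17,"z": 0,"turn": -7,"jaw": 2.5},{"x": 0.028,"y": -0.17,"z": 0,"turn": -7,"jaw": 2.5},{"x": 0,"y": 0,"z": 0,"turn": 0,"jaw": 2.5}]'

```text
t: 13.38
tool_pos: [0.5731, 0.1781, 0.0689]
tool_rot: [-1.067, 1.417, -1.414]
contact_force: [-7.7, -3.9, 8.4]
opening: 0.0311
```

```bash
python3 k.py w14
```

```text
t13.43 [0.5731 0.1781 0.0689] F [-7.3 -3.2  9.3] T [-0.46  1.08 -0.23] op 0.0311 q [ 0.18  0.15  1.79 -0.    1.2   0.46]
psi -16.04 th 2.014 exp y 0.0773 jig -0.0013 0.0766 dev -0.7mm Fjig x -7.7 y -2.0
```

View pics/w14.png

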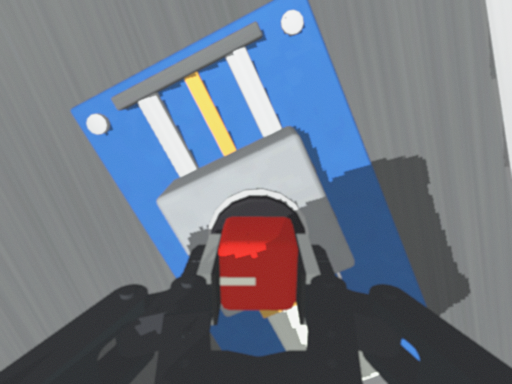

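Emit:
play_rows --moves '[{"x": -0.1,"y": -0.02,"z": 0.1,"turn": 0,"jaw": 2.5},{"x": 0,"y": 0,"z": 0,"turn": 0,"jaw": 2.5},{"x": 0,"y": 0,"z": 0,"turn": 0,"jaw": 2.5}]'

```text
t: 13.68
tool_pos: [0.573, 0.1781, 0.0691]
tool_rot: [-1.065, 1.413, -1.413]
contact_force: [-2.0, -2.4, 0.8]
opening: 0.0317
```

```bash
python3 k.py
```

```text
t13.68 [0.573  0.1781 0.0691] F [-2.  -2.4  0.8] T [-0.43  0.22 -0.06] op 0.0317 q [ 0.18  0.15  1.8  -0.    1.2   0.46]
psi -16.05 th 2.015 exp y 0.0773 jig -0.0014 0.0766 dev -0.7mm Fjig x -2.3 y -2.1
```

Emit:
play_rows --moves '[{"x": 0.02,"y": -0.19,"z": 0,"turn": -7,"jaw": 2.5},{"x": 0.02,"y": -0.19,"z": 0,"turn": -7,"jaw": 2.5},{"x": 0.02,"y": -0.19,"z": 0,"turn": -7,"jaw": 2.5},{"x": 0.02,"y": -0.18,"z": 0,"turn": -7,"jaw": 2.5},{"x": 0,"y": 0,"z": 0,"turn": 0,"jaw": 2.5},{"x": 0,"y": 0,"z": 0,"turn": 0,"jaw": 2.5}]'

```text
t: 14.18
tool_pos: [0.5736, 0.1712, 0.069]
tool_rot: [-0.744, 1.75, -1.747]
contact_force: [-2.2, 0.4, 0.2]
opening: 0.0311
```

```bash
python3 k.py w15
python3 - <<'E'
from h import *
d=cam("top","t3"); im=d["img"][135:225,145:295]; cv2.imwrite("pics/c15.png",cv2.resize(im,None,fx=5,fy=5,interpolation=2)[:,:,::-1])
d=cam("scene"); im=d["img"][150:240,220:320]; cv2.imwrite("pics/c15s.png",cv2.resize(im,None,fx=6,fy=6,interpolation=2)[:,:,::-1])
E
```

```text
t14.23 [0.5736 0.1712 0.0691] F [-2.3  0.7 -0.6] T [-0.01  0.4  -0.22] op 0.0313 q [0.17 0.14 1.8  0.   1.2  0.93]
psi -43.96 th 2.502 exp y 0.0705 jig -0.0019 0.0697 dev -0.8mm Fjig x -2.1 y 1.0
```

View pics/c15.png

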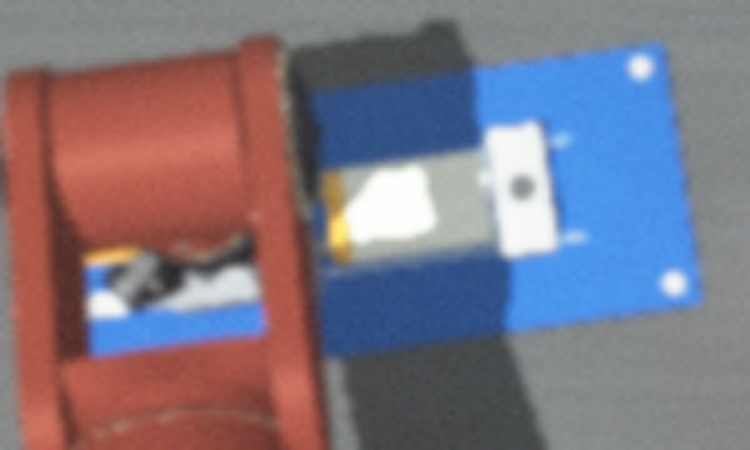

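View pics/c15s.png

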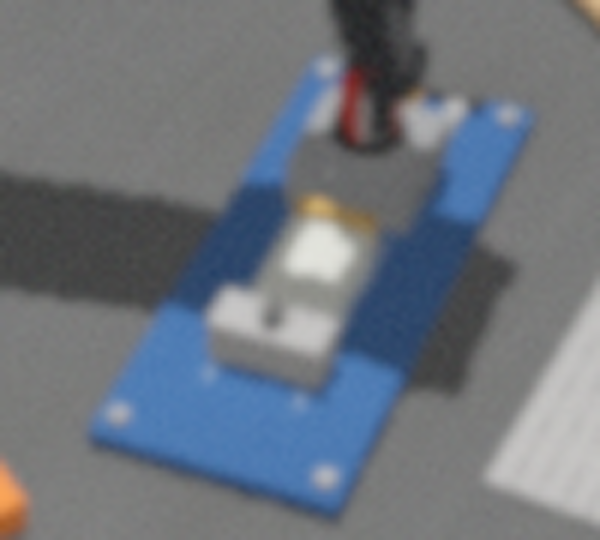

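```bash
cat > ka.py <<'E'
from h import *
a=np.radians(9.39);u=np.array([np.cos(a),np.sin(a)]);v=np.array([-np.sin(a),np.cos(a)]);c=np.array([.5869,.1028])
L=[]
for i in range(6):
    o=ctrl.get_obs();F=o["contact_force"]; j=o["tool_pos"][:2]-c
    Rm=R.from_rotvec(o["tool_rot"]).as_matrix();psi=np.degrees(np.arctan2(Rm[1,2],Rm[0,2])); th=np.radians(99.38-psi)
    L.append([F[:2]@u,F[:2]@v,F[2],o["wrist_torque"][2],th,j@u*1e3,j@v*1e3,1e3*(j@v-(.1055-.014*th))]); eyes.get_image("scene")
L=np.array(L); print("Fx Fy Fz Tz th jx jy dev"); print(L.mean(0).round(3)); print(L.std(0).round(3), o["t"])
E
python3 ka.py
```

```text
Fx Fy Fz Tz th jx jy dev
[-2.6850e+00  9.5600e-01 -2.1410e+00 -3.0000e-02  2.5030e+00 -1.9340e+00
  6.9556e+01 -9.0000e-01]
[0.255 0.577 0.782 0.045 0.    0.007 0.034 0.029] 14.5833
```

Emit:
play_rows --moves '[{"x": 0.01,"y": -0.085,"z": 0,"turn": -3.5,"jaw": 2.5},{"x": 0.01,"y": -0.085,"z": 0,"turn": -3.5,"jaw": 2.5},{"x": 0,"y": 0,"z": 0,"turn": 0,"jaw": 2.5}]'

```text
t: 14.88
tool_pos: [0.5739, 0.1694, 0.0691]
tool_rot: [-0.647, 1.831, -1.83]
contact_force: [-3.8, 1.3, -4.1]
opening: 0.0309
```

```bash
python3 ka.py
```

```text
Fx Fy Fz Tz th jx jy dev
[-3.25   2.01  -4.448 -0.276  2.626 -1.998 67.788 -0.945]
[0.32  0.231 0.541 0.032 0.001 0.009 0.023 0.026] 15.1333
```

Emit:
play_rows --moves '[{"x": 0.01,"y": -0.085,"z": -0.05,"turn": -3.5,"jaw": 2.5},{"x": 0,"y": 0,"z": 0,"turn": 0,"jaw": 2.5}]'

```text
t: 15.35
tool_pos: [0.574, 0.1686, 0.0691]
tool_rot: [-0.597, 1.87, -1.869]
contact_force: [-5.4, 1.6, -3.0]
opening: 0.0313
```

```bash
python3 ka.py
```

```text
Fx Fy Fz Tz th jx jy dev
[-4.925  2.43  -3.31  -0.223  2.688 -1.998 66.994 -0.879]
[0.337 0.379 0.321 0.027 0.    0.016 0.011 0.014] 15.6
```

Emit:
play_rows --moves '[{"x": 0.01,"y": -0.085,"z": 0,"turn": -3.5,"jaw": 2.5},{"x": 0,"y": 0,"z": 0,"turn": 0,"jaw": 2.5}]'

```text
t: 15.82
tool_pos: [0.5741, 0.1679, 0.0691]
tool_rot: [-0.546, 1.909, -1.907]
contact_force: [-4.7, 2.7, -3.6]
opening: 0.0313
```

```bash
python3 ka.py
```

```text
Fx Fy Fz Tz th jx jy dev
[-5.221  3.307 -3.251 -0.207  2.749 -2.035 66.35  -0.668]
[0.53  0.36  0.453 0.051 0.    0.006 0.016 0.011] 16.0667
```

Emit:
play_rows --moves '[{"x": 0,"y": -0.085,"z": -0.05,"turn": -3.5,"jaw": 2.5},{"x": 0,"y": 0,"z": 0,"turn": 0,"jaw": 2.5}]'

```text
t: 16.28
tool_pos: [0.5741, 0.1673, 0.069]
tool_rot: [-0.493, 1.947, -1.944]
contact_force: [-6.2, 3.4, -1.2]
opening: 0.031
```

```bash
python3 ka.py
```

```text
Fx Fy Fz Tz th jx jy dev
[-5.962  3.895 -1.341 -0.211  2.81  -2.063 65.744 -0.42 ]
[0.531 0.391 0.59  0.023 0.    0.004 0.006 0.004] 16.5333
```

Emit:
play_rows --moves '[{"x": 0,"y": -0.085,"z": 0,"turn": -3.5,"jaw": 2.5},{"x": 0,"y": 0,"z": 0,"turn": 0,"jaw": 2.5}]'

```text
t: 16.75
tool_pos: [0.5742, 0.1667, 0.069]
tool_rot: [-0.438, 1.984, -1.98]
contact_force: [-6.0, 4.5, -2.1]
opening: 0.0313
```

```bash
python3 ka.py; python3 k.py w16
```

```text
Fx Fy Fz Tz th jx jy dev
[-5.568  4.956 -1.744 -0.206  2.871 -2.094 65.106 -0.204]
[0.382 0.629 0.383 0.046 0.    0.022 0.008 0.01 ] 17.0
t17.10 [0.5742 0.1667 0.069 ] F [-5.3  3.3 -2.1] T [ 0.61  1.06 -0.21] op 0.0311 q [0.16 0.14 1.8  0.   1.2  1.29]
psi -65.09 th 2.871 exp y 0.0653 jig -0.0021 0.0651 dev -0.2mm Fjig x -4.7 y 4.1
```

View pics/w16.png

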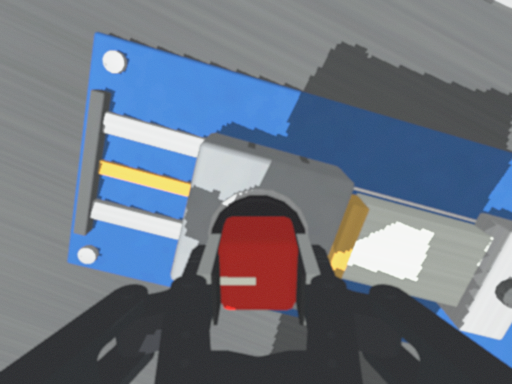

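Emit:
play_rows --moves '[{"x": -0.03,"y": -0.04,"z": 0,"turn": -3.5,"jaw": 2.5},{"x": 0,"y": 0,"z": 0,"turn": 0,"jaw": 2.5}]'

```text
t: 17.27
tool_pos: [0.5742, 0.1662, 0.0691]
tool_rot: [-0.381, 2.019, -2.016]
contact_force: [-4.6, 3.9, -2.8]
opening: 0.0315
```

```bash
python3 ka.py
```

```text
Fx Fy Fz Tz th jx jy dev
[-3.955  3.966 -2.681 -0.155  2.932 -2.134 64.644  0.188]
[0.262 0.323 0.474 0.038 0.    0.017 0.01  0.012] 17.5167
```

Emit:
play_rows --moves '[{"x": -0.04,"y": 0.06,"z": 0,"turn": 0,"jaw": 2.5},{"x": 0,"y": 0,"z": 0,"turn": 0,"jaw": 2.5},{"x": 0,"y": 0,"z": 0,"turn": 0,"jaw": 2.5}]'

```text
t: 17.82
tool_pos: [0.5742, 0.1664, 0.0691]
tool_rot: [-0.381, 2.018, -2.017]
contact_force: [-3.9, 2.1, -3.2]
opening: 0.0309
```

```bash
python3 ka.py
```

```text
Fx Fy Fz Tz th jx jy dev
[-3.425  3.773 -2.32  -0.089  2.932 -2.138 64.731  0.278]
[0.358 0.598 0.802 0.037 0.    0.012 0.024 0.023] 18.0667
```

Emit:
play_rows --moves '[{"x": -0.03,"y": 0.1,"z": 0,"turn": 0,"jaw": 2.5},{"x": 0,"y": 0,"z": 0,"turn": 0,"jaw": 2.5},{"x": 0,"y": 0,"z": 0,"turn": 0,"jaw": 2.5}]'

```text
t: 18.37
tool_pos: [0.5742, 0.1667, 0.0691]
tool_rot: [-0.38, 2.016, -2.018]
contact_force: [-3.1, 0.4, -1.5]
opening: 0.0309
```

```bash
python3 ka.py
```

```text
Fx Fy Fz Tz th jx jy dev
[-2.5750e+00  3.7400e-01 -1.3670e+00 -6.5000e-02  2.9320e+00 -2.1560e+00
  6.5153e+01  7.0300e-01]
[0.38  0.537 0.71  0.035 0.    0.009 0.034 0.034] 18.6167
```

Two independent estimates agree on a jaw force of about 6 N: the spring model gives 6.0 and the rail-shift balance gives 6.1. Hand force is near zero. Letting go.

Emit:
play_rows --moves '[{"x": 0,"y": 0,"z": 0,"turn": 0,"jaw": 4},{"x": 0,"y": 0,"z": 0,"turn": 0,"jaw": 5.5},{"x": 0,"y": 0,"z": 0,"turn": 0,"jaw": 7},{"x": 0,"y": 0,"z": 0,"turn": 0,"jaw": 8.5},{"x": 0,"y": 0,"z": 0,"turn": 0,"jaw": 8.5},{"x": 0,"y": 0,"z": 0,"turn": 0,"jaw": 8.5},{"x": 0,"y": 0,"z": 0,"turn": 0,"jaw": 8.5}]'

```text
t: 19.25
tool_pos: [0.5739, 0.1671, 0.0689]
tool_rot: [-0.38, 2.017, -2.017]
contact_force: [0.5, 0.1, -0.5]
opening: 0.0853
```

```bash
python3 k.py w17
```

```text
t19.30 [0.5739 0.1671 0.0689] F [-0.2 -0.1 -0.5] T [-0.01  0.03 -0.02] op 0.0850 q [0.16 0.14 1.8  0.   1.2  1.36]
psi -68.62 th 2.932 exp y 0.0644 jig -0.0024 0.0655 dev 1.1mm Fjig x -0.2 y -0.1
```

View pics/w17.png

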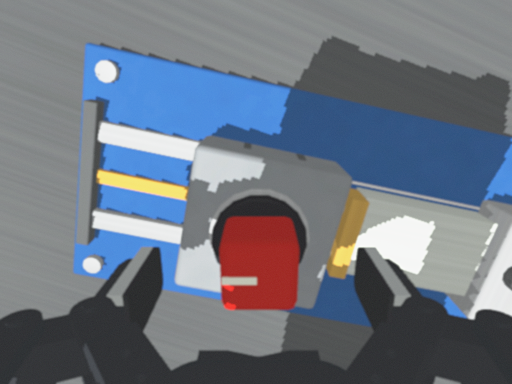

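Fingers are clear of the knob. Going up and backing off to check.

Emit:
play_rows --moves '[{"x": 0,"y": 0,"z": 2,"turn": 0,"jaw": 8.5},{"x": 0,"y": 0,"z": 4,"turn": 0,"jaw": 8.5},{"x": 0,"y": 0,"z": 4,"turn": 0,"jaw": 8.5},{"x": 0,"y": -2,"z": 4,"turn": 4,"jaw": 8.5},{"x": 0,"y": -2,"z": 2,"turn": 4,"jaw": 8.5},{"x": 0,"y": -2,"z": 0,"turn": 4,"jaw": 8.5},{"x": 0,"y": 0,"z": 0,"turn": 0,"jaw": 8.5},{"x": 0,"y": 0,"z": 0,"turn": 0,"jaw": 8.5}]'

```text
t: 19.97
tool_pos: [0.5738, 0.1079, 0.2262]
tool_rot: [-0.564, 1.892, -1.891]
contact_force: [-0.1, 0.3, -1.0]
opening: 0.0848
```

Run:
```python
from h import *
a=np.radians(9.39);u=np.array([np.cos(a),np.sin(a)]);v=np.array([-np.sin(a),np.cos(a)]);c=np.array([.5869,.1028])
d=cam("wrist","w18");st(); cam("scene","s18")
for k,z in (("knob_grip",.082),("tube_center",.022),("jaw_free",.027)):
  for r in pinpoint("wrist",k)[:2]:
    q=w(d,r["point"],z)[:2]-c; print(k,round(r["score"],2),np.round(r["point"],1),(q@u).round(4),(q@v).round(4))
```

```text
t20.02 [0.5734 0.1085 0.2253] F [-0.1  0.  -0.3] T [-0.02 -0.01 -0.01] op 0.0852 q [ 0.06 -0.04  1.72  0.    1.47  1.05]
knob_grip 0.7 [202.7 134.3] 0.0004 0.0653
tube_center 0.97 [296.4 161.9] 0.0014 -0.0313
jaw_free 0.92 [262.8 149.7] -0.0003 0.0074
```

View pics/w18.png

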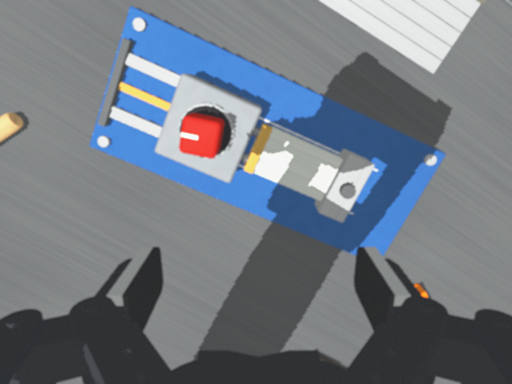

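View pics/s18.png

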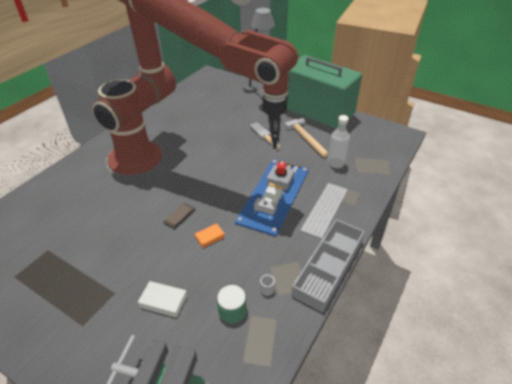

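The tube is square between jaw (262,150) and stop (340,185), the arm is clear, and the bystanders look unmoved. Handing in.

```bash
python3 -c "
from station import finish_job
print(finish_job())"
```

```text
the job is handed in; nothing more can be done
None
```

I laid the small bright tube flat on the jig bed and let go of it. Then I turned the knob about 2.93 rad (168°) clockwise in one grip, following the carriage, until the jaw held the tube against the end stop. I let go and handed the job in at about 20 s.

**Jaw force:** it is estimated, not measured directly. The spring model gives 6.0 N and the hand-force and rail-shift balance gives 6.1 N, with an estimated peak of about 7 N during turning. My first rail-shift figure was about 8 N. I discarded it once I corrected for the off-centre grip on the knob. Torque readings were too unsteady to serve as a further check.

**Rails:** the estimated shift stayed at or below about 1 mm.

**Last pictures:** the tube is square between jaw and stop, and the arm is clear of everything. The knob sits at jig y of about 65 mm, as the turn predicts. The other things on the bench look undisturbed; I judged that by eye only.

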